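Clip a batten to the bench hook for sawing

TASK

The batten standing on the bench hook is to be sawn: without lifting it off, slide it tight against the fence along its whole length, with its end up against the end stop. Then take the larger of the two spring clamps off its rail by squeezing its handles, and let it close over batten and fence together, upright, near the middle of the batten's length, with its jaws well down over both, so that the batten stays home. Leave the smaller clamp and all the other tools where they are.

Things in the scene. Friction and masses are not known exactly. Their poses are not given: they have to be found in the camera images.
- hook: Bench hook (sawing board) of brown wood, fixed. Origin: centre of the underside of its base, on the bench; z up. Base 150 (x) x 240 (y) x 18 mm high. The fence stands along its +x side (away from the robot), the end stop on its +y end; the -y end is open. With the batten home, the batten's origin is at x = +47, y = -10, z = +18 mm in this frame.
- fence (a point): Middle of the top edge of the bench hook's fence, axes as the hook's: the fence is 18 mm thick (x), 205 mm long (y), its top 63 mm above the bench and 45 mm above the base. Its working face looks to -x (at x = +57 mm in the hook's frame).
- stop (a point): Middle of the end stop's working face, which looks to -y (at y = +100 mm in the hook's frame); axes as the hook's. The stop is a block 56 (x) x 20 (y) mm, its top 56 mm above the bench, on the base in front of the fence.
- batten: Plain pale wooden batten, 20 mm thick (x), 220 mm long (y), 40 mm high (z), 0.08 to 0.15 kg, standing on edge on the hook's base, 14 to 32 mm short of the fence, 30 to 60 mm short of the stop, up to 6 degrees askew; its -y end sticks out past the hook. Origin: centre of its underside. It slides with about 1 N; pushed sideways higher than about 12 mm above its foot it may tip.
- rail: Clamp rail, fixed: a wooden board 24 mm thick (x), 250 mm long (y), on edge in a foot 90 mm wide (x) and 18 mm high; its top edge is 95 mm above the bench. Origin: centre of its underside. The two spring clamps sit astride its top edge, at least 85 mm apart.
- clamp: Larger spring clamp, 0.13 kg, sheet steel with black dipped grips and jaw tips, astride the rail, handles up, jaws down. Origin: on its pivot pin, 17 mm above the rail's top edge; y along the pin (parallel to the rail), x the way jaws and handles open and close, z up. 27 mm wide along y. A half turn makes no difference. Jaws at full travel: 51 mm between the tips, lowest point 45 mm below the pin, 72 mm wide outside.
- clamp_grip (a point): Point midway between the larger clamp's handles, 50 mm above the pin: the height to squeeze them, along the clamp's x. On the rail the handles splay upward: about 50 mm over their outsides here, 63 mm at their tops, 15 mm higher. Squeezing opens the jaws; 12 N here reaches the end of travel, where the handles are upright, 19 mm over all, rigid. Grip with 25 N or more; open the hand and springs close the jaws.
- clamp_left (a joint): Angle of the larger clamp's left (-x) half: 0 jaws shut, about 0.23 on the rail, 0.39 on batten and fence together (38 mm; it then presses with about 11 N and its tips are 44 mm below the pin), 0.54 at the end of travel.
- clamp_right (a joint): The same for the right (+x) half. The bowed jaws leave room for the work to come up to 10 mm below the pin: with the pin 80 mm above the bench (75 to 95 will do) the jaws are well down over batten and fence.
- mini: The smaller spring clamp, same shape at 0.7 of the size (34 mm over its handle tops on the rail, which stand 48 mm above its pin), also astride the rail; it does not open wide enough for this job. Origin on its pivot pin. Leave it.
- chisel_wide: Chisel with wooden handle, 265 mm long, 26 mm blade, 25 mm high, lying left of the hook. Origin at the ferrule, blade along +x. Leave it.
- chisel_narrow: Chisel with wooden handle, 265 mm long, 10 mm blade, 25 mm high, lying just beyond the hook's fence. Origin at the ferrule, blade along +x. Leave it.
- tape: Tape measure, 70 x 34 x 64 mm high, standing between hook and rail, on the robot's side. Origin under its centre. Leave it.
- square: Try square lying to the right of the rail: wooden stock 120 mm (y), steel blade 180 mm (x), 18 mm high. Origin under the stock's centre. Leave it.
- mallet: Wooden mallet lying beyond the rail: head 75 x 140 x 64 mm high at +x, handle along -x, 345 mm long in all. Origin on the bench between handle and head. Leave it.
- glue: White glue bottle with blue cap, 62 mm across, 170 mm tall, standing left of the hook. Origin under its centre. Leave it.
- plane: Steel block plane, 165 x 52 mm, 60 mm high, to the right of the rail. Origin under its centre. Leave it.
Mind the look-alikes: they are no part of the job. Several things have the shape of the batten; the one meant has the colours described above.

How it is judged:
By the outcome, as a careful person would: the job done as asked, in the order asked, and still so for the second after the job is handed in, with the robot touching nothing.
It also fails if it takes over 64 s, if anything falls off the work surface, if the arm or the gripper's body presses on something with over 40 N, if the wrist force passes 120 N, or if a joint passes its speed limit or range.

ROBOT

A 6-joint arm with a two-finger parallel gripper is mounted at the origin on the work surface. World frame = base frame: x ahead of the robot, y to its left, z up, the work surface at z = 0. Lengths are in m, angles in degrees, forces in N, time in s.
With the tool pointing down it reaches from about 0.4 to 0.825 m from the base axis. Payload 7 kg.
Tool frame: the origin (TCP) lies at the very end of the fingers, on their centre line; the grasp point (between the pads) lies 19 mm behind it (grasp_offset is the x of the grasp point in the tool frame, in m); x points along the fingers, y is the direction in which the jaws open and shut, and the axes are right-handed (so a half turn about x gives the same grasp; the last joint's range is limited). The gripper opens to 88 mm and grips with 3 to 60 N. Pads are 19 mm wide; open, the fingers measure 130 mm over their backs; the gripper's body (78 mm by 193 mm) begins 47 mm behind the grasp point.
Start: joints at [85.434, 20.546, 0.682, 0, -70.136, -16.507], TCP at [0.243, 0.63, 0.227] pointing down, gripper open.
Joint ranges: [-176.03, 176.03], [-82.01, 121.73], [-58.28, 71.71], [-173.87, 95.51], [-174.79, -0.11], [-173.66, 173.66]. Speed limits (degrees/s): [136.94, 136.94, 172.46, 180, 180, 180].

INTERFACE

Orientations are given as [roll, pitch, yaw] about the fixed x, y, z axes, in that order (R = Rz(yaw) Ry(pitch) Rx(roll)).
In Python, from plant import get_obs, snapshot, close_job, grasp_offset gives the robot as it stands.
- The arm moves only by the tool carry_out, never from a script. Its argument "series" is a list that holds one entry, the list of rows, each a list of 6 numbers: the shift along the tool's x, y, z in mm, then the turn, a rotation vector about the tool's x, y, z in degrees. A call has 1 to 10 rows; each row is the pose to reach, as a shift and turn from the pose commanded when the call began, along the tool's axes at that moment; what a row does not reach only later rows make up. A row lasts 1/8 s, in which the tool goes at most 62.5 mm and 10.7 degrees, less where a joint would pass 70% of its speed; a pose out of reach is approached as far as the arm can. A call with a gripper value outside its range is refused whole. "hand" is the gripper's target within -1 to 1 (shut at 1, half-way at 0, fully open at -1), set as the call begins (left out, the last holds). The fingers move at their own pace and stop on an object; the grip force is fixed at half the most. Time passes only in rows, so rows that repeat a pose let the fingers close. It gives the time, the measured TCP pose, the force and the opening at its end, in the units of the state.
- get_obs(): the state, without advancing time (a new reading comes with each control period).
- snapshot(name): name is "scene" or "side" or "wrist"; returns a dict with "color" (480x640x3 uint8, red, green, blue), "fx", "fy", "cx", "cy" (pixels), "eye" and "attitude" of the camera in the world. Camera axes: x right, y down, z forward; pixel columns grow to the right and rows downward; lengths in m; the calibration is good to about 2 mm. A picture is of the moment at which its call begins. There is no depth.
- close_job(): hands the job in, once; it reports no verdict.
The state is a dict: "clock": time; "joint_pos": joint angles; "qvel": joint speeds; "tau": joint torques, N m; "tool_pos": TCP position; "orientation": TCP orientation; "force": force on the tool from outside, world axes, zero at the start; "moment": the same for the moment, N m; "opening": finger opening in m.
Only numpy, scipy, OpenCV 4.12 (cv2) and the standard library are available. Lean on these libraries where they do the work, as an engineer would, in place of code of your own. Each camera call takes 0.05 s, during which the arm holds its last target.

## Working session

There is one attempt and no reset: what is moved stays moved. The work goes in short steps, Python scripts to look and compute and a tool call to move; the robot and the scene stay as the last step left them, time stands still between calls to the robot, and variables do not carry over. Pictures are saved under pics/ and viewed, and the job is handed in when it is done.

Besides the shell and the picture viewer there is one more tool, called after ">>>" by a JSON object that holds its "name" and its "arguments", one argument or row to a line. carry_out: Moves the arm, as the interface text tells. Its arguments: {"type":"object","properties":{"series":{"type":"array","items":{"type":"array","items":{"type":"array","items":{"type":"number"}}}},"hand":{"type":"number"}},"required":["series"]}

```bash
mkdir -p pics; ls
cat > h.py <<'E'
import numpy as np,cv2,pickle
from plant import get_obs,snapshot,close_job,grasp_offset
from scipy.spatial.transform import Rotation as R
def snap(name,fn):
    s=snapshot(name); cv2.imwrite('pics/'+fn+'.png',s['color'][:,:,::-1]); pickle.dump(s,open('pics/'+fn+'.pkl','wb')); return s
def load(fn): return pickle.load(open('pics/'+fn+'.pkl','rb'))
E
python3 - <<'E'
from h import *
print(get_obs(),grasp_offset)
for n in ['scene','side','wrist']:
    s=snap(n,n+'0'); print(n,{k:v for k,v in s.items() if k!='color'})
E
```

```text
pics
{'clock': 0.0, 'joint_pos': array([ 8.54342247e+01,  2.05898294e+01,  6.33748409e-01, -2.20427571e-02,
       -7.01344547e+01, -1.65060621e+01]), 'qvel': array([-0.02846622,  0.01814729,  0.08310347, -0.11815797, -0.0003615 ,
       -0.08538071]), 'tau': array([ 6.01464103e-05, -5.82714379e+01,  2.93054491e+01,  6.99716941e+00,
        6.95739698e-03, -1.40613656e-04]), 'tool_pos': array([0.24253523, 0.62939903, 0.22563456]), 'orientation': array([  93.61602164,   89.9071224 , -107.46332257]), 'force': array([-0.02400793, -0.28327288, -0.543133  ]), 'moment': array([-0.04535345, -0.03501302,  0.007282  ]), 'opening': 0.08778980714064746} -0.0188
scene {'fx': 536.6451664598861, 'fy': 536.6451664598861, 'cx': 322.44262275724225, 'cy': 235.57228870869915, 'eye': array([1.21369059, 0.05188023, 1.08137371]), 'attitude': array([-1.43075985e+02,  8.42464278e-02,  9.65130390e+01])}
side {'fx': 482.28665172907165, 'fy': 482.28665172907165, 'cx': 319.61721233925795, 'cy': 247.46384633018113, 'eye': array([ 0.33085934, -0.86059189,  1.00837154]), 'attitude': array([-135.72956301,    0.18156186,  -12.0371177 ])}
wrist {'fx': 378.7738398154052, 'fy': 378.7738398154052, 'cx': 317.25742146607257, 'cy': 241.41770208565188, 'eye': array([0.3177945 , 0.60125606, 0.38473582]), 'attitude': array([ 1.62829950e+02, -4.59484580e-02, -1.11027204e+02])}
```

View pics/scene0.png

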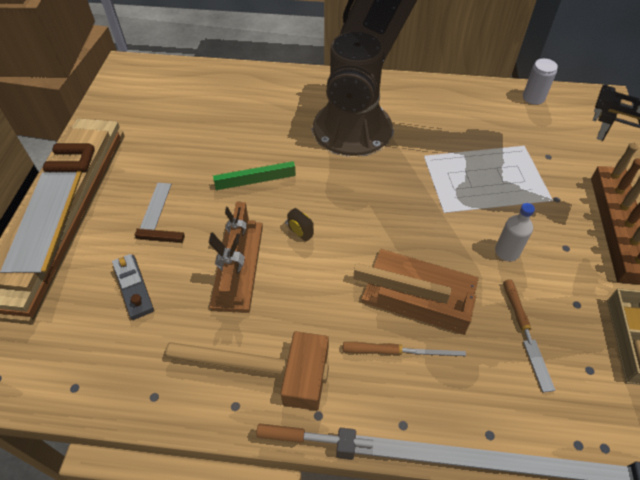

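View pics/side0.png

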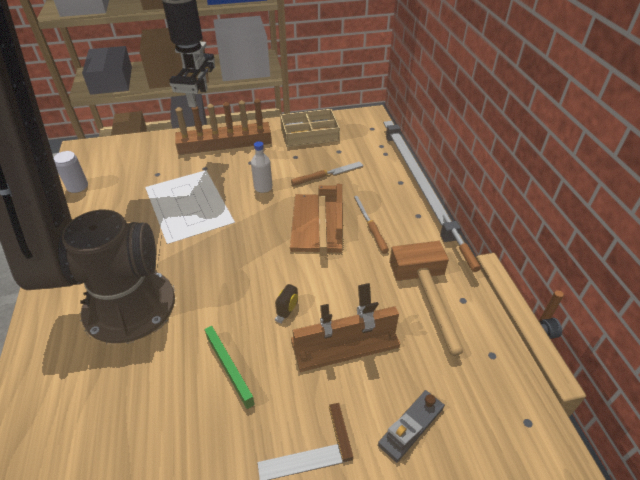

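View pics/wrist0.png

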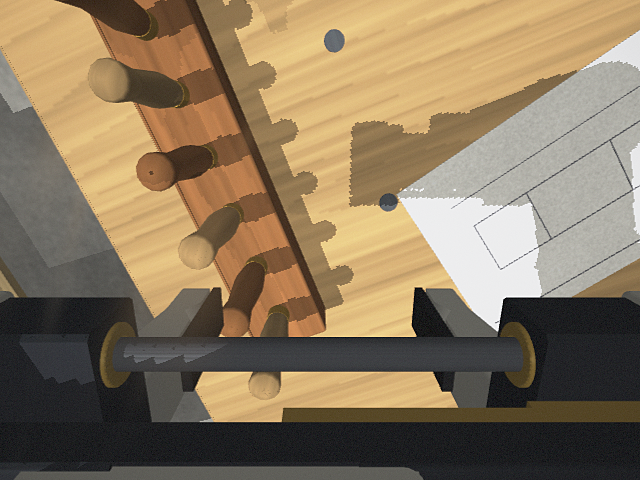

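```bash
cat >> h.py <<'E'
def Rc(s): return R.from_euler('xyz',s['attitude'],degrees=True).as_matrix()
def proj(s,P):
    p=(np.atleast_2d(P)-s['eye'])@Rc(s); return np.c_[s['fx']*p[:,0]/p[:,2]+s['cx'],s['fy']*p[:,1]/p[:,2]+s['cy']]
def ray(s,uv):
    uv=np.atleast_2d(uv).astype(float); d=np.c_[(uv[:,0]-s['cx'])/s['fx'],(uv[:,1]-s['cy'])/s['fy'],np.ones(len(uv))]@Rc(s).T
    return d/np.linalg.norm(d,axis=1)[:,None]
def onz(s,uv,z):
    d=ray(s,uv); return s['eye']+d*((z-s['eye'][2])/d[:,2])[:,None]
def crop(fn,out,x0,y0,x1,y1,k):
    im=cv2.imread('pics/'+fn+'.png')[y0:y1,x0:x1]; cv2.imwrite('pics/'+out+'.png',cv2.resize(im,None,fx=k,fy=k,interpolation=cv2.INTER_CUBIC))
E
python3 - <<'E'
from h import *
print(proj(load('scene0'),[0,0,0]),proj(load('side0'),[0,0,0]))
crop('scene0','c_hook',345,235,485,340,5)
crop('scene0','c_rail',200,195,275,315,5)
crop('side0','c_hook_s',280,170,390,260,6)
crop('side0','c_rail_s',280,275,410,375,6)
E
```

```text
[[352.00316624 128.01625791]] [[128.67319499 305.42241559]]
```

View pics/c_hook.png

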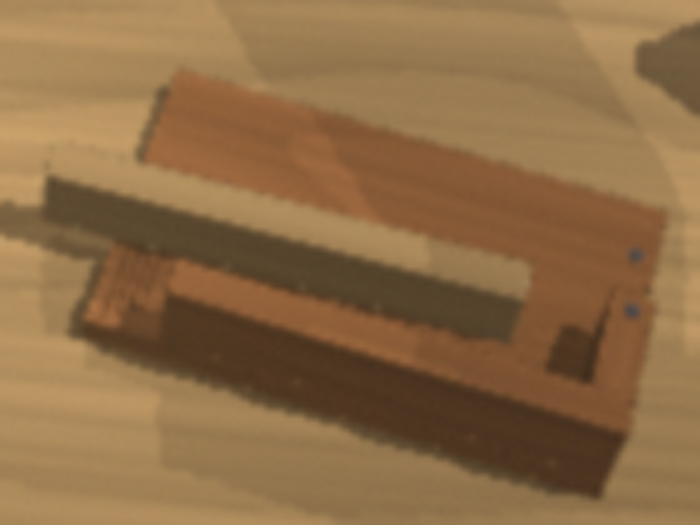

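View pics/c_rail.png

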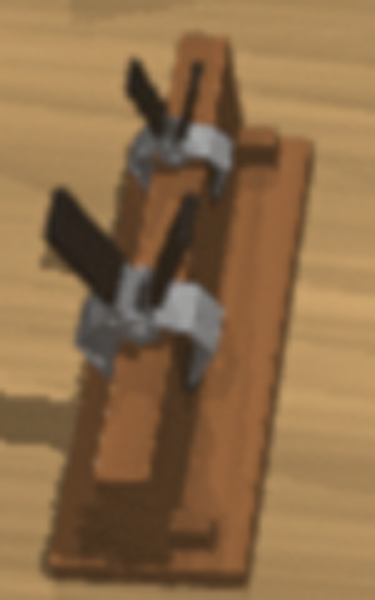

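View pics/c_hook_s.png

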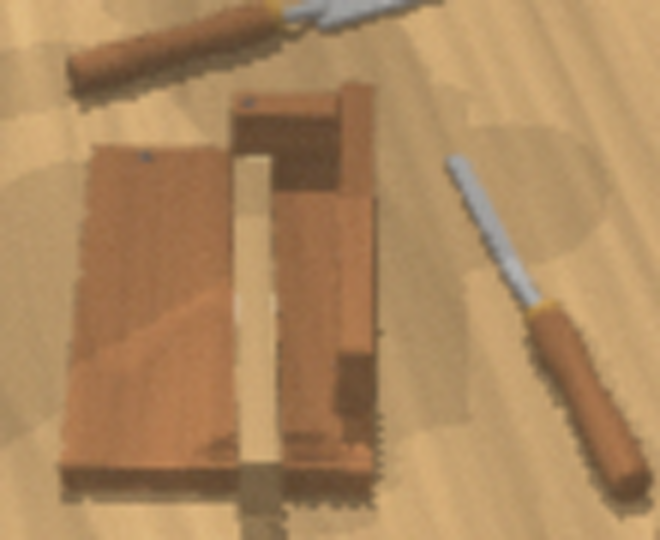

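View pics/c_rail_s.png

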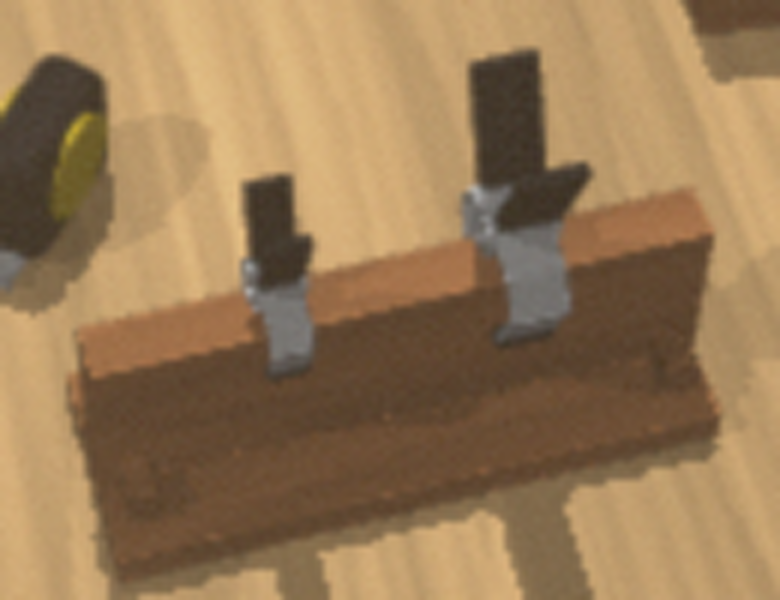

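Run:
```python
from h import *
s=load('scene0');q=load('side0')
def sc(p,o,k): return np.array(p)/k+np.array(o)-.5+.5/k
def show(n,s,pts,o,k,z):
    P=onz(s,sc(pts,o,k),z); print(n,z); print(P[:,:2].round(4)); return P[:,:2]
a=show('base top scene -x+y,-x-y',s,[[667,210],[180,68]],(345,235),5,.018)
print(np.linalg.norm(a[0]-a[1]))
a=show('fence top scene +x+y,+x-y, -x-y',s,[[630,432],[163,296],[172,260]],(345,235),5,.063);print(np.linalg.norm(a[0]-a[1]))
a=show('batten top scene: -x-y, +x-y, +x+y, -x+y',s,[[52,148],[45,177],[527,303],[533,265]],(345,235),5,.058);print(np.linalg.norm(a[0]-a[3]),np.linalg.norm(a[1]-a[2]))
a=show('base top side -x+y,-x-y,+x-y',q,[[93,148],[63,466],[374,468]],(280,170),6,.018);print(np.linalg.norm(a[0]-a[1]),np.linalg.norm(a[2]-a[1]))
a=show('fence top side +x+y,-x+y, +x-y,-x-y',q,[[375,86],[341,86],[375,354],[338,354]],(280,170),6,.063);print(np.linalg.norm(a[0]-a[2]))
a=show('batten top side -x+y,+x+y,+x-y,-x-y',q,[[235,156],[271,156],[280,464],[240,462]],(280,170),6,.058);print(np.linalg.norm(a[0]-a[3]))
a=show('rail top scene',s,[[178,37],[225,37],[95,475],[150,478]],(200,195),5,.095);print(np.linalg.norm(a[0]-a[2]))
a=show('rail top side',q,[[78,332],[82,378],[712,234],[690,188]],(280,275),6,.095);print(np.linalg.norm(a[0]-a[3]),np.linalg.norm(a[1]-a[2]))
# clamp handle tops z=.112+.065
a=show('clamp handle tops scene: -x handle outer top pts, +x handle',s,[[48,232],[60,188],[198,195],[185,200]],(200,195),5,.177)
a=show('clamp handle tops side: -x tops, +x',q,[[470,62],[540,50],[590,168],[548,178]],(280,275),6,.177)
a=show('mini tops scene',s,[[128,85],[134,60],[202,63]],(200,195),5,.155)
a=show('mini tops side',q,[[244,182],[291,176],[312,238]],(280,275),6,.155)
```

```text
base top scene -x+y,-x-y 0.018
[[0.4984 0.3355]
 [0.4422 0.1048]]
0.23743728960540036
fence top scene +x+y,+x-y, -x-y 0.063
[[0.6432 0.3013]
 [0.5988 0.1011]
 [0.5799 0.1041]]
0.20501240106656798
batten top scene: -x-y, +x-y, +x+y, -x+y 0.058
[[0.523  0.0467]
 [0.5392 0.0447]
 [0.5813 0.2607]
 [0.5613 0.2639]]
0.22061819138973943 0.2200694546556354
base top side -x+y,-x-y,+x-y 0.018
[[0.5019 0.3346]
 [0.4465 0.1031]
 [0.5915 0.0703]]
0.2380673826819965 0.14869066181421145
fence top side +x+y,-x+y, +x-y,-x-y 0.063
[[0.6472 0.299 ]
 [0.6298 0.3028]
 [0.5983 0.1012]
 [0.5811 0.1049]]
0.2037407952397381
batten top side -x+y,+x+y,+x-y,-x-y 0.058
[[0.565  0.2646]
 [0.583  0.2606]
 [0.5394 0.0443]
 [0.5217 0.0495]]
0.2193843659552744
rail top scene 0.095
[[ 0.4004 -0.2544]
 [ 0.3978 -0.2318]
 [ 0.6459 -0.2379]
 [ 0.6447 -0.2142]]
0.24610791485131425
rail top side 0.095
[[ 0.3994 -0.2315]
 [ 0.3973 -0.2521]
 [ 0.648  -0.2385]
 [ 0.6467 -0.2154]]
0.24785178700757293 0.25106073350971086
clamp handle tops scene: -x handle outer top pts, +x handle 0.177
[[ 0.5794 -0.2604]
 [ 0.5561 -0.2609]
 [ 0.5532 -0.202 ]
 [ 0.5564 -0.2069]]
clamp handle tops side: -x tops, +x 0.177
[[ 0.5566 -0.2   ]
 [ 0.5838 -0.1999]
 [ 0.5859 -0.2571]
 [ 0.5698 -0.2582]]
mini tops scene 0.155
[[ 0.48   -0.252 ]
 [ 0.4654 -0.2526]
 [ 0.4637 -0.2218]]
mini tops side 0.155
[[ 0.466  -0.2204]
 [ 0.4836 -0.2214]
 [ 0.4848 -0.2505]]
```

```bash
cat >> h.py <<'E'
def fit2(L,W):
    L=np.array(L,float);W=np.array(W,float);l=L-L.mean(0);w=W-W.mean(0)
    a=np.arctan2((l[:,0]*w[:,1]-l[:,1]*w[:,0]).sum(),(l*w).sum()); M=np.array([[np.cos(a),-np.sin(a)],[np.sin(a),np.cos(a)]])
    t=W.mean(0)-M@L.mean(0); return a,t,W-(L@M.T+t)
def plan(pos,ydir,tiltR=None):
    """shift mm / turn deg in the tool frame to reach pos with tool x down, y along +-ydir (world xy)"""
    o=get_obs(); A=R.from_euler('xyz',o['orientation'],degrees=True).as_matrix()
    best=None
    for sg in (1,-1):
        x=np.array([0,0,-1.]);y=sg*np.array([ydir[0],ydir[1],0])/np.hypot(*ydir);T=np.c_[x,y,np.cross(x,y)]
        if tiltR is not None: T=tiltR@T
        rv=R.from_matrix(A.T@T).as_rotvec(degrees=True)
        sh=A.T@(np.array(pos)-o['tool_pos'])*1e3
        if best is None or np.linalg.norm(rv)<np.linalg.norm(best[1]): best=(sh,rv)
    print('clk %.2f tcp'%o['clock'],o['tool_pos'].round(4),'F',o['force'].round(1),'op',round(o['opening'],4)); print('axes x,y,z in world\n',A.T.round(3)); print('shift',best[0].round(1),'turn',best[1].round(1))
E
python3 - <<'E'
from h import *
L=[[75,120],[75,-85],[-75,120],[-75,-120],[75,-85],[75,120],[75,-120],[-75,120],[-75,-120],[57,120],[57,-85],[57,-85]]
W=[[.6432,.3013],[.5988,.1011],[.4984,.3355],[.4422,.1048],[.5983,.1012],[.6472,.299],[.5915,.0703],[.5019,.3346],[.4465,.1031],[.6298,.3028],[.5811,.1049],[.5799,.1041]]
a,t,r=fit2(np.array(L)/1e3,W); print('hook',np.degrees(a),t,(r*1e3).round(1).tolist())
M=np.array([[np.cos(a),-np.sin(a)],[np.sin(a),np.cos(a)]])
Lb=[[-10,-110],[10,-110],[10,110],[-10,110]]; 
Wb=[[.523,.0467],[.5392,.0447],[.5813,.2607],[.5613,.2639],[.5217,.0495],[.5394,.0443],[.583,.2606],[.565,.2646]]
b,tb,r=fit2(np.array(Lb+Lb)/1e3,Wb); print('batten',np.degrees(b),tb,(r*1e3).round(1).tolist()); print('batten in hook mm',M.T@(tb-t)*1e3, np.degrees(b-a))
print('batten corners in hook',((np.array(Wb)-t)@M*1e3).round(1).tolist())
np.savez('hook.npz',a=a,t=t,M=M)
h=lambda x,y:M@np.array([x,y])/1e3+t
print('prepush',h(-35,5)); plan([*h(-35,5),.20],M[:,1])
print('glue',onz(load('scene0'),[[512,255]],0), 'home batten',h(47,-10),'clamp target',h(56,-10))
E
```

```text
hook -13.557871970939061 [0.54525816 0.20146521] [[-3.1, 0.8], [0.6, -0.2], [-2.1, -0.2], [-2.0, 2.4], [0.1, -0.1], [0.9, -1.5], [1.5, 3.1], [1.4, -1.1], [2.3, 0.7], [1.0, -2.0], [0.4, -0.6], [-0.8, -1.4]]
batten -10.954192782615232 [0.5517375 0.154375 ] [[2.0, -1.6], [-1.5, 0.2], [-1.2, 0.2], [-1.5, -0.4], [0.7, 1.2], [-1.3, -0.2], [0.5, 0.1], [2.2, 0.3]]
batten in hook mm [ 17.33802352 -44.25903954] 2.603679188323829
batten corners in hook [[14.6, -155.7], [30.9, -153.8], [21.2, 66.0], [1.0, 64.5], [12.7, -153.3], [31.1, -154.2], [22.8, 66.3], [4.4, 66.0]]
prepush [0.51240562 0.21453084]
clk 0.15 tcp [0.2426 0.6295 0.2258] F [-0.1  0.   0.3] op 0.0881
axes x,y,z in world
 [[-0.    -0.001 -1.   ]
 [-0.36  -0.933  0.001]
 [-0.933  0.36  -0.   ]]
shift [  26.2  290.2 -401. ] turn [-7.5 -0.  -0.1]
glue [[0.41348073 0.42679647 0.        ]] home batten [0.58860416 0.18072578] clamp target [0.59735336 0.17861594]
```

Run:
```python
from h import *
z=np.load('hook.npz');M=z['M'];t=z['t']
h=lambda x,y:M@np.array([x,y])/1e3+t
plan([*h(-22,-35),.20],M[:,1])
```

```text
clk 0.15 tcp [0.2426 0.6295 0.2258] F [-0.1  0.   0.3] op 0.0881
axes x,y,z in world
 [[-0.    -0.001 -1.   ]
 [-0.36  -0.933  0.001]
 [-0.933  0.36  -0.   ]]
shift [  26.3  328.1 -419.1] turn [-7.5 -0.  -0.1]
```

>>> {"name": "carry_out", "arguments": {
  "hand": 1,
  "series": [
    [[0, 39, -50, -1, 0, 0], [0, 78, -100, -2, 0, 0], [0, 117, -150, -3, 0, 0], [10, 156, -200, -4, 0, 0], [15, 195, -250, -5, 0, 0], [20, 234, -300, -6, 0, 0], [26, 273, -350, -7, 0, 0], [26, 300, -390, -7.5, 0, 0], [26, 328, -419, -7.5, 0, 0], [26, 328, -419, -7.5, 0, 0]]
  ]
}}

```text
clock: 1.4
tool_pos: [0.5163, 0.1707, 0.2002]
orientation: [52.6, 89.9, -141.1]
force: [0.2, 0.3, -0.9]
opening: 0.0004
```

Run:
```python
from h import *
z=np.load('hook.npz');M=z['M'];t=z['t']
h=lambda x,y:M@np.array([x,y])/1e3+t
snap('wrist','w1'); snap('scene','s1')
plan([*h(-22,-35),.0225],M[:,1])
```

```text
clk 1.50 tcp [0.5157 0.1727 0.2004] F [0.2 0.8 1. ] op 0.0007
axes x,y,z in world
 [[-0.    -0.    -1.   ]
 [-0.236 -0.972  0.   ]
 [-0.972  0.236  0.   ]]
shift [ 1.779e+02  1.000e-01 -0.000e+00] turn [-0.1  0.  -0. ]
```

View pics/w1.png

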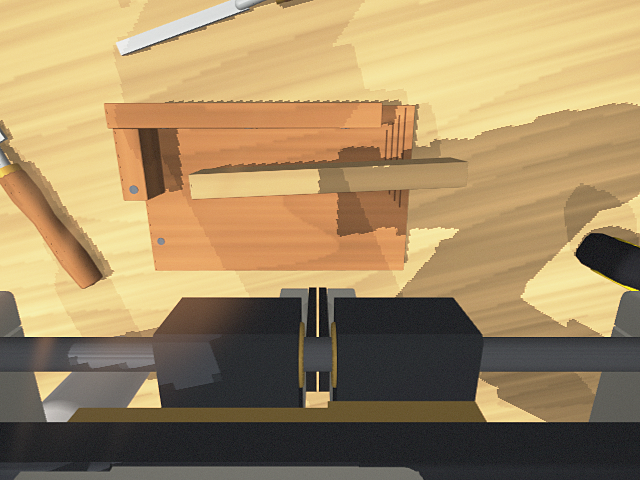

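Run:
```python
from h import *
z=np.load('hook.npz');M=z['M'];t=z['t']
s=load('w1')
H=lambda uv,zz:((onz(s,uv,zz)[:,:2]-t)@M*1e3).round(1).tolist()
print('fence +x+y,+x-y,-x-y',H([[105,104],[381,101],[381,127]],.063))
print('base -x+y,-x-y',H([[155,270],[404,270]],.018))
print('batten top -x+y,-x-y,+x+y,+x-y',H([[192,198],[468,186],[190,175],[466,160]],.058))
crop('w1','c_w1',90,90,480,300,2)
```

```text
fence +x+y,+x-y,-x-y [[74.2, 119.7], [75.7, -83.3], [57.4, -84.2]]
base -x+y,-x-y [[-74.4, 120.6], [-75.2, -119.8]]
batten top -x+y,-x-y,+x+y,+x-y [[3.2, 64.4], [12.2, -156.3], [21.5, 64.1], [32.5, -152.4]]
```

View pics/c_w1.png

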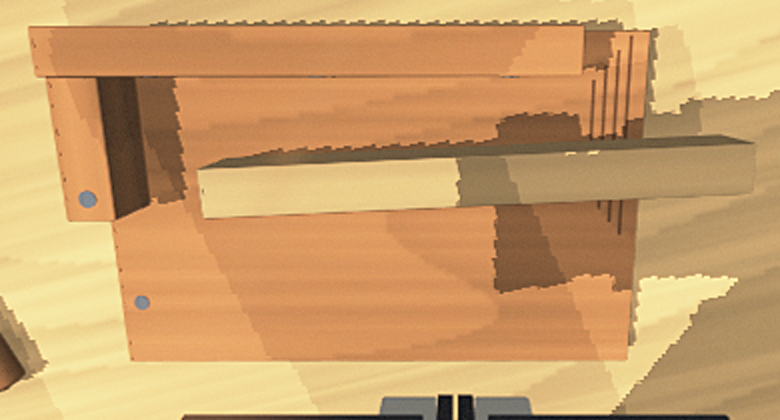

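>>> {"name": "carry_out", "arguments": {
  "series": [
    [[50, 0, 0, 0, 0, 0], [100, 0, 0, 0, 0, 0], [140, 0, 0, 0, 0, 0], [165, 0, 0, 0, 0, 0], [176, 0, 0, 0, 0, 0], [176, 0, 0, 0, 0, 0], [176, 0, 0, 0, 0, 0]]
  ]
}}

```text
clock: 2.38
tool_pos: [0.5164, 0.1739, 0.0257]
orientation: [-132.5, 89.9, 33.9]
force: [-0.7, -0.7, -0.1]
opening: 0.0002
```

>>> {"name": "carry_out", "arguments": {
  "series": [
    [[0, 0, -5, 0, 0, 0], [0, 0, -9, 0, 0, 0], [0, 0, -12, 0, 0, 0], [0, 0, -15, 0, 0, 0], [0, 0, -18, 0, 0, 0], [0, 0, -21, 0, 0, 0], [0, 0, -24, 0, 0, 0], [0, 0, -27, 0, 0, 0], [0, 0, -30, 0, 0, 0], [0, 0, -33, 0, 0, 0]]
  ]
}}

```text
clock: 3.62
tool_pos: [0.5479, 0.1653, 0.0245]
orientation: [40.0, 90.0, -153.6]
force: [-0.2, 0.7, 0.1]
opening: 0.0002
```

Run:
```python
from h import *
z=np.load('hook.npz');M=z['M'];t=z['t']
o=get_obs(); print(o['tool_pos'],o['force'],M.T@o['force'][:2],M.T@(o['tool_pos'][:2]-t)*1e3)
snap('wrist','w2')
```

```text
[0.54794683 0.16525726 0.02448375] [-0.22000644  0.69954853  0.05832221] [-0.377869    0.62847911] [ 11.1018866  -34.56866338]
```

View pics/w2.png

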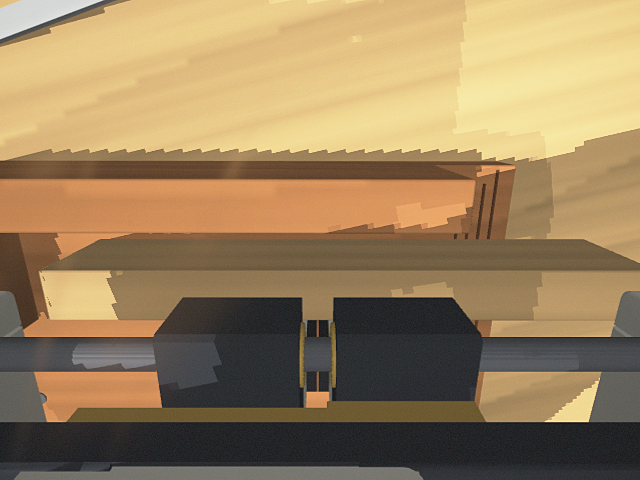

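>>> {"name": "carry_out", "arguments": {
  "series": [
    [[0, 0, -3, 0, 0, 0], [0, 0, -6, 0, 0, 0], [0, 0, -8, 0, 0, 0], [0, 0, -10, 0, 0, 0], [0, 0, -12, 0, 0, 0], [0, 0, -13, 0, 0, 0], [0, 0, -14, 0, 0, 0], [0, 0, -14.5, 0, 0, 0]]
  ]
}}

```text
clock: 4.68
tool_pos: [0.562, 0.162, 0.0246]
orientation: [-88.8, 90.0, 77.6]
force: [-0.9, -0.2, -0.3]
opening: 0.0006
```

```bash
cat >> h.py <<'E'
def st():
    z=np.load('hook.npz');M=z['M'];t=z['t'];o=get_obs()
    print('clk',o['clock'],'z',o['tool_pos'][2].round(4),'F hook',(M.T@o['force'][:2]).round(1),'Fz',o['force'][2].round(1),'tcp hook mm',(M.T@(o['tool_pos'][:2]-t)*1e3).round(1))
E
python3 - <<'E'
from h import *
st();snap('wrist','w3')
E
```

```text
clk 4.675 z 0.0246 F hook [-0.8 -0.4] Fz -0.3 tcp hook mm [ 25.5 -34.5]
```

View pics/w3.png

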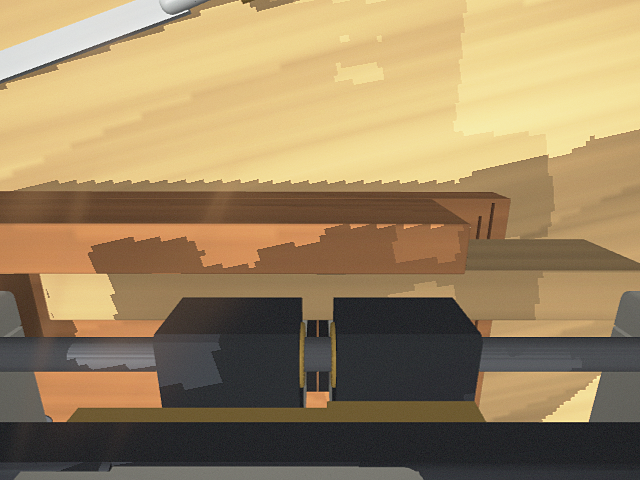

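Nearly touching the fence (fence edge row ≈273, batten top edge row ≈270). A little further, slowly, to feel contact.

>>> {"name": "carry_out", "arguments": {
  "series": [
    [[0, 0, -0.8, 0, 0, 0], [0, 0, -1.6, 0, 0, 0], [0, 0, -2.4, 0, 0, 0], [0, 0, -3, 0, 0, 0], [0, 0, -3, 0, 0, 0]]
  ]
}}

```text
clock: 5.35
tool_pos: [0.5624, 0.1618, 0.0246]
orientation: [12.1, 89.8, 178.5]
force: [-14.6, 7.3, 8.3]
opening: 0.0004
```

Run:
```python
from h import *
st()
```

```text
clk 5.35 z 0.0246 F hook [-16.    3.7] Fz 8.3 tcp hook mm [ 25.9 -34.6]
```

>>> {"name": "carry_out", "arguments": {
  "series": [
    [[0, 0, 15, 0, 0, 0], [0, 50, 20, 0, 0, 0], [0, 100, 20, 0, 0, 0], [0, 153, 20, 0, 0, 0], [0, 153, 20, 0, 0, 0], [0, 153, -21, 0, 0, 0], [0, 153, -21, 0, 0, 0], [0, 153, -21, 0, 0, 0]]
  ]
}}

```text
clock: 6.35
tool_pos: [0.549, 0.0079, 0.0243]
orientation: [31.5, 90.0, -162.1]
force: [-0.5, 0.3, 0.4]
opening: 0.0002
```

Run:
```python
from h import *
st();snap('wrist','w4')
```

```text
clk 6.35 z 0.0243 F hook [-0.6  0.2] Fz 0.4 tcp hook mm [  49.  -187.3]
```

View pics/w4.png

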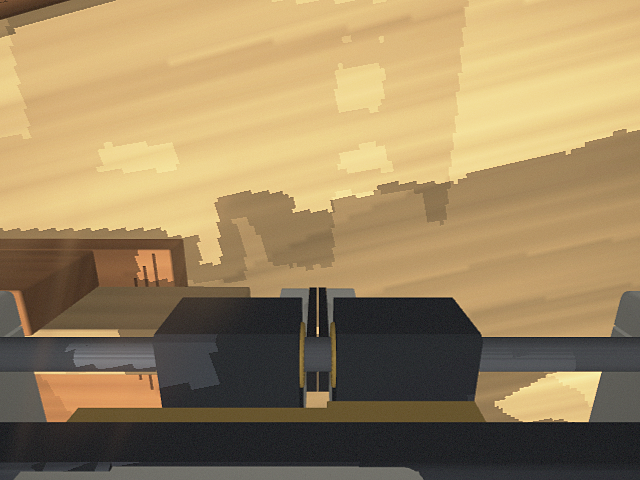

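>>> {"name": "carry_out", "arguments": {
  "series": [
    [[0, 0, 4, 0, 0, 0], [0, -5, 4, 0, 0, 0], [0, -10, 4, 0, 0, 0], [0, -14, 4, 0, 0, 0], [0, -18, 4, 0, 0, 0], [0, -22, 4, 0, 0, 0], [0, -26, 4, 0, 0, 0], [0, -30, 4, 0, 0, 0], [0, -34, 4, 0, 0, 0], [0, -38, 4, 0, 0, 0]]
  ]
}}

```text
clock: 7.65
tool_pos: [0.5544, 0.0457, 0.0246]
orientation: [59.5, 90.0, -134.1]
force: [-0.7, -2.1, 3.1]
opening: 0.0004
```

Run:
```python
from h import *
st();snap('wrist','w5');snap('scene','s5');crop('s5','c_s5',345,215,485,340,5)
```

```text
clk 7.65 z 0.0246 F hook [-0.2 -2.2] Fz 3.1 tcp hook mm [  45.4 -149.3]
```

View pics/c_s5.png

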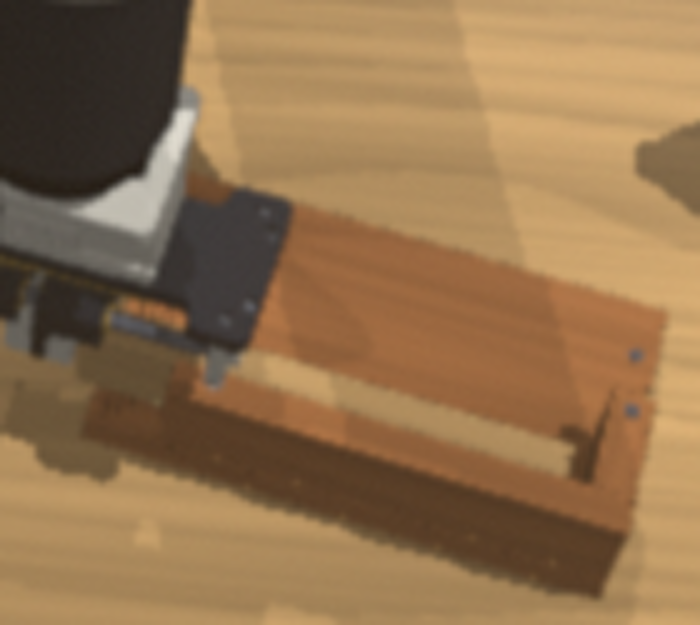

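Moving along well; roughly 9 mm left to the stop.

>>> {"name": "carry_out", "arguments": {
  "series": [
    [[0, -3, 0, 0, 0, 0], [0, -5, 0, 0, 0, 0], [0, -7, 0, 0, 0, 0], [0, -8, 0, 0, 0, 0], [0, -8.5, 0, 0, 0, 0], [0, -8.5, 0, 0, 0, 0]]
  ]
}}

```text
clock: 8.5
tool_pos: [0.5564, 0.0538, 0.0245]
orientation: [-94.9, 90.0, 71.5]
force: [-0.4, -1.2, 0.2]
opening: 0.0004
```

Run:
```python
from h import *
st()
```

```text
clk 8.5 z 0.0245 F hook [-0.1 -1.3] Fz 0.2 tcp hook mm [  45.4 -141. ]
```

>>> {"name": "carry_out", "arguments": {
  "series": [
    [[0, -1, 0, 0, 0, 0], [0, -2, 0, 0, 0, 0], [0, -3, 0, 0, 0, 0], [0, -3, 0, 0, 0, 0]]
  ]
}}

```text
clock: 9.0
tool_pos: [0.5568, 0.0563, 0.0245]
orientation: [57.6, 90.0, -136.0]
force: [-1.1, -4.3, 1.3]
opening: 0.0004
```

Run:
```python
from h import *
st()
```

```text
clk 9.0 z 0.0245 F hook [-0.1 -4.5] Fz 1.3 tcp hook mm [  45.3 -138.4]
```

>>> {"name": "carry_out", "arguments": {
  "series": [
    [[0, -0.8, 0, 0, 0, 0], [0, -1.5, 0, 0, 0, 0], [0, -1.5, 0, 0, 0, 0]]
  ]
}}

```text
clock: 9.38
tool_pos: [0.5565, 0.0565, 0.0245]
orientation: [57.7, 89.8, -135.9]
force: [-0.1, -11.2, 3.9]
opening: 0.0008
```

Run:
```python
from h import *
st()
```

```text
clk 9.375 z 0.0245 F hook [  2.5 -10.9] Fz 3.9 tcp hook mm [  44.9 -138.3]
```

>>> {"name": "carry_out", "arguments": {
  "series": [
    [[0, 8, 0, 0, 0, 0], [0, 12, 10, 0, 0, 0], [0, 12, 36, 0, 0, 0], [0, -40, 36, 0, 0, 0], [0, -100, 36, 0, 0, 0], [0, -160, 36, 0, 0, 0], [0, -190, 36, 0, 0, 0], [0, -190, 30, 0, 0, 0], [0, -190, 24, 0, 0, 0], [0, -190, 20.5, 0, 0, 0]]
  ]
}}

```text
clock: 10.62
tool_pos: [0.5821, 0.2465, 0.0246]
orientation: [24.6, 90.0, -169.1]
force: [0.2, 0.5, 0.8]
opening: 0.0004
```

>>> {"name": "carry_out", "arguments": {
  "series": [
    [[0, 0, -0.8, 0, 0, 0], [0, 0, -1.5, 0, 0, 0], [0, 0, -2.2, 0, 0, 0], [0, 0, -2.2, 0, 0, 0]]
  ]
}}

```text
clock: 11.12
tool_pos: [0.5829, 0.2463, 0.0246]
orientation: [39.3, 89.9, -154.3]
force: [-7.0, -0.0, 4.7]
opening: 0.0006
```

Run:
```python
from h import *
st();snap('wrist','w6')
```

```text
clk 11.125 z 0.0246 F hook [-6.8 -1.7] Fz 4.7 tcp hook mm [26.1 52.4]
```

View pics/w6.png

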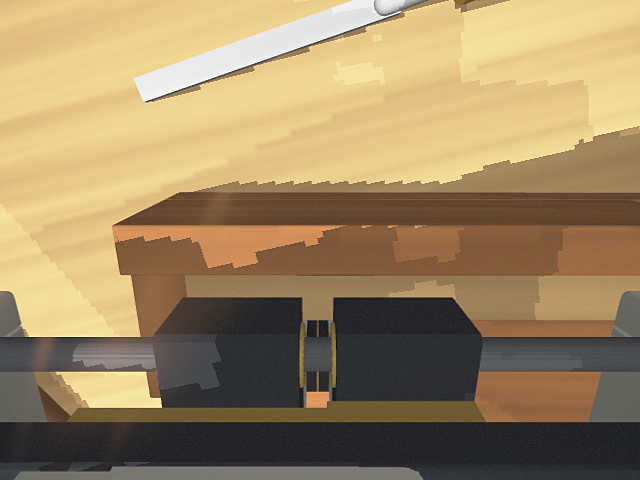

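>>> {"name": "carry_out", "arguments": {
  "series": [
    [[0, 0, 6, 0, 0, 0], [0, 10, 14, 0, 0, 0], [0, 70, 14, 0, 0, 0], [0, 122, 14, 0, 0, 0], [0, 122, 9, 0, 0, 0], [0, 122, 5, 0, 0, 0], [0, 122, 3, 0, 0, 0], [0, 122, 1.5, 0, 0, 0], [0, 122, 0.5, 0, 0, 0], [0, 122, 0.5, 0, 0, 0]]
  ]
}}

```text
clock: 12.42
tool_pos: [0.5545, 0.1294, 0.0243]
orientation: [0.8, 89.9, 167.2]
force: [-4.1, 4.5, 1.0]
opening: 0.0005
```

Run:
```python
from h import *
st()
```

```text
clk 12.425 z 0.0243 F hook [-5.1  3.4] Fz 1.0 tcp hook mm [ 25.8 -67.9]
```

>>> {"name": "carry_out", "arguments": {
  "series": [
    [[0, 0, 8, 0, 0, 0], [0, 0, 25, 0, 0, 0], [-50, 0, 45, 0, 0, 0], [-110, 0, 55, 0, 0, 0], [-170, 0, 55, 0, 0, 0], [-200, 0, 55, 0, 0, 0], [-200, 0, 55, 0, 0, 0]]
  ]
}}

```text
clock: 13.3
tool_pos: [0.5019, 0.1424, 0.2274]
orientation: [-133.6, 89.7, 32.9]
force: [0.3, -0.5, -0.3]
opening: 0.0004
```

Run:
```python
from h import *
st();s=snap('wrist','w7');snap('side','d7');crop('d7','c_d7',280,170,390,260,6)
z=np.load('hook.npz');M=z['M'];t=z['t']
plan([.569,-.231,.26],[-.0623,1])
s=load('w1')
```

```text
clk 13.3 z 0.2274 F hook [ 0.4 -0.5] Fz -0.3 tcp hook mm [-28.3 -67.6]
clk 13.40 tcp [0.5006 0.1416 0.2242] F [-0.1  0.1 -0.5] op 0.0002
axes x,y,z in world
 [[-0.     0.    -1.   ]
 [-0.235 -0.972 -0.   ]
 [-0.972  0.235  0.   ]]
shift [ -36.   346.1 -153.9] turn [-17.1   0.    0. ]
```

View pics/w7.png

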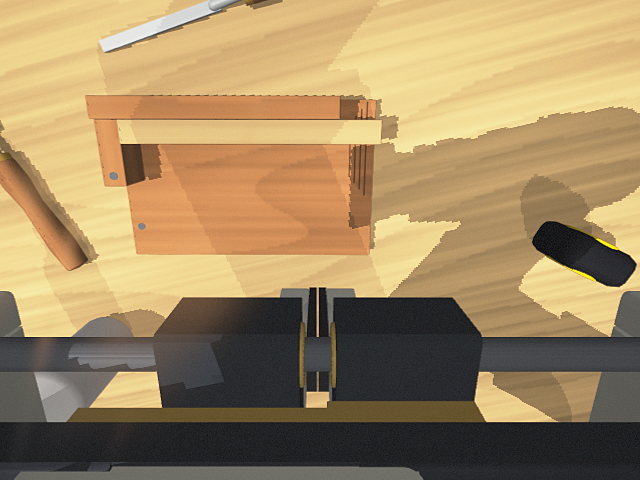

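View pics/c_d7.png

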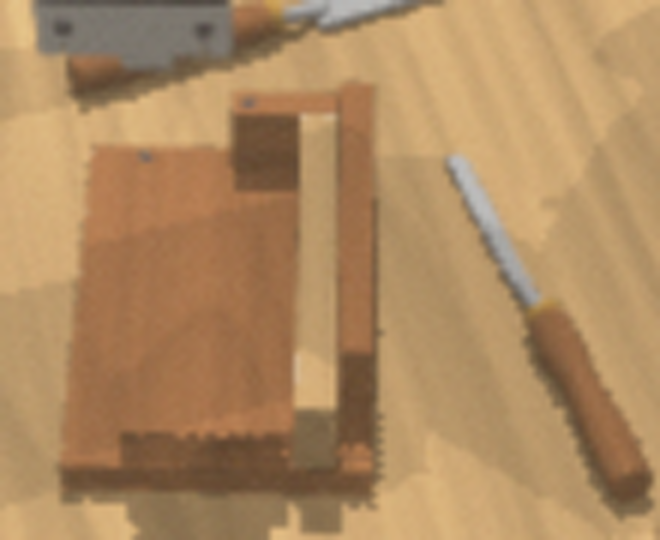

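>>> {"name": "carry_out", "arguments": {
  "hand": -1,
  "series": [
    [[-10, 50, -8, -3, 0, 0], [-30, 100, -16, -6, 0, 0], [-50, 155, -24, -9, 0, 0], [-56, 210, -32, -12, 0, 0], [-56, 265, -40, -15, 0, 0], [-56, 320, -50, -17, 0, 0], [-56, 360, -57, -17, 0, 0], [-56, 370, -57, -17, 0, 0], [-56, 370, -57, -17, 0, 0]]
  ]
}}

```text
clock: 14.52
tool_pos: [0.4695, -0.2316, 0.2792]
orientation: [-15.5, 89.9, 167.8]
force: [0.8, 0.9, 0.1]
opening: 0.0843
```

Run:
```python
from h import *
s=snap('wrist','w8')
plan([.569,-.231,.26],[-.0623,1])
print(proj(s,[[.569,-.231,.112],[.474,-.2365,.112-.005],[.398,-.242,.095],[.6455,-.2265,.095]]))
```

```text
clk 14.57 tcp [ 0.4698 -0.231   0.2796] F [-0.4  1.4  0.4] op 0.0861
axes x,y,z in world
 [[-0.002  0.    -1.   ]
 [ 0.059 -0.998 -0.001]
 [-0.998 -0.059  0.002]]
shift [ 19.5   5.9 -99.1] turn [-0.2  0.1  0. ]
[[324.6497567   99.49386391]
 [323.78327559 213.24533523]
 [324.20419713 286.08031026]
 [324.88039186  -2.63407969]]
```

View pics/w8.png

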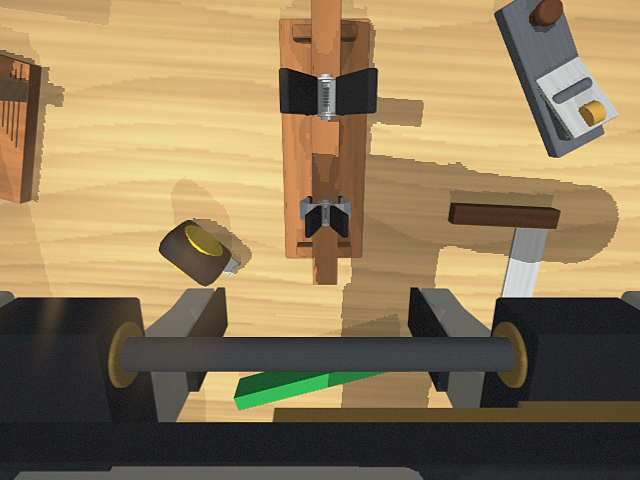

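Run:
```python
from h import *
s=load('w8')
print(onz(s,[[280,67],[280,111],[377,68],[377,113]],.177).round(4)); print(onz(s,[[326,97]],.115).round(4), onz(s,[[326,97]],.112).round(4))
print(onz(s,[[312,284],[337,284],[312,3],[340,3]],.095).round(4))
```

```text
[[ 0.5828 -0.2007  0.177 ]
 [ 0.5565 -0.2015  0.177 ]
 [ 0.5858 -0.2619  0.177 ]
 [ 0.559  -0.2647  0.177 ]]
[[ 0.5708 -0.2319  0.115 ]] [[ 0.5709 -0.232   0.112 ]]
[[ 0.3995 -0.2299  0.095 ]
 [ 0.401  -0.2544  0.095 ]
 [ 0.641  -0.2166  0.095 ]
 [ 0.6423 -0.2387  0.095 ]]
```

>>> {"name": "carry_out", "arguments": {
  "series": [
    [[10, 3, -40, 0, 0, 0], [20, 6, -80, 0, 0, 0], [30, 7, -101, 0, 0, 0], [40, 7, -101, 0, 0, 0], [75, 7, -101, 0, 0, 0], [105, 7, -101, 0, 0, 0], [128, 7, -101, 0, 0, 0], [137, 7, -101, 0, 0, 0], [137, 7, -101, 0, 0, 0], [137, 7, -101, 0, 0, 0]]
  ]
}}

```text
clock: 15.82
tool_pos: [0.5721, -0.2324, 0.1448]
orientation: [163.9, 89.9, -12.7]
force: [0.0, -0.4, 0.1]
opening: 0.0874
```

Run:
```python
from h import *
s=snap('wrist','w9');snap('scene','s9');crop('s9','c_s9',180,170,300,310,4)
plan([.571,-.232,.143],[-.0595,1])
```

```text
clk 15.93 tcp [ 0.572  -0.2325  0.1447] F [ 0.9 -0.5  0.4] op 0.0876
axes x,y,z in world
 [[ 0.002 -0.    -1.   ]
 [ 0.06  -0.998  0.   ]
 [-0.998 -0.06  -0.002]]
shift [ 1.7 -0.5  1. ] turn [ 0.  -0.1 -0. ]
```

View pics/w9.png

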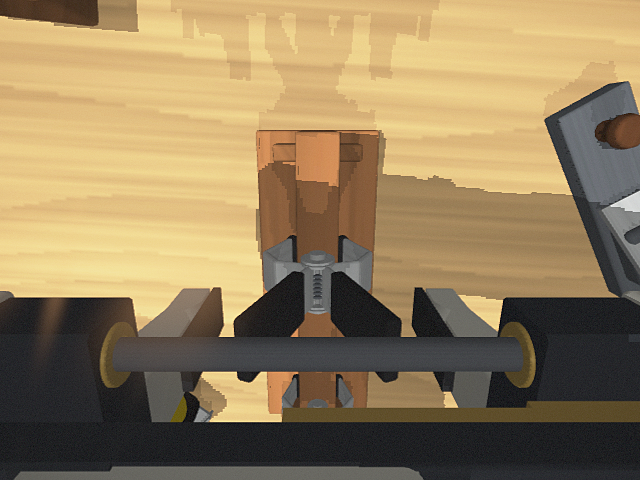

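View pics/c_s9.png

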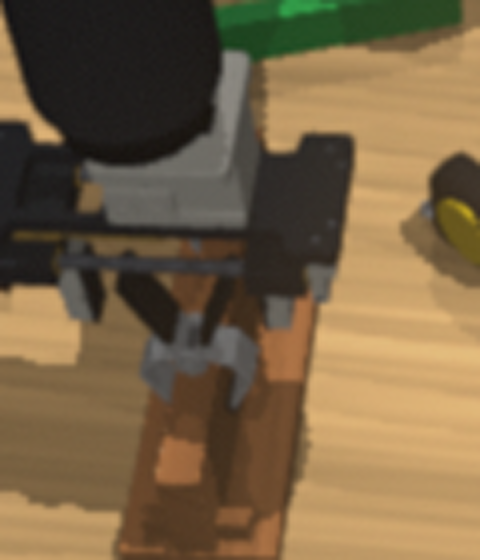

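>>> {"name": "carry_out", "arguments": {
  "hand": 1,
  "series": [
    [[1.5, 0, 1, 0, 0, 0], [1.5, 0, 1, 0, 0, 0], [1.5, 0, 1, 0, 0, 0], [1.5, 0, 1, 0, 0, 0], [1.5, 0, 1, 0, 0, 0], [1.5, 0, 1, 0, 0, 0], [1.5, 0, 1, 0, 0, 0], [1.5, 0, 1, 0, 0, 0]]
  ]
}}

```text
clock: 16.92
tool_pos: [0.5705, -0.2325, 0.1421]
orientation: [-136.4, 90.0, 47.0]
force: [0.4, -0.6, -0.8]
opening: 0.0194
```

Run:
```python
from h import *
s=snap('wrist','w10');snap('side','d10');crop('d10','c_d10',280,235,420,375,4)
plan([.571,-.232,.143],[-.0595,1])
```

```text
clk 17.02 tcp [ 0.5705 -0.2325  0.1421] F [-0.5  0.2 -1. ] op 0.0197
axes x,y,z in world
 [[ 0.     0.    -1.   ]
 [ 0.06  -0.998 -0.   ]
 [-0.998 -0.06  -0.   ]]
shift [-0.9 -0.5 -0.6] turn [ 0. -0.  0.]
```

View pics/w10.png

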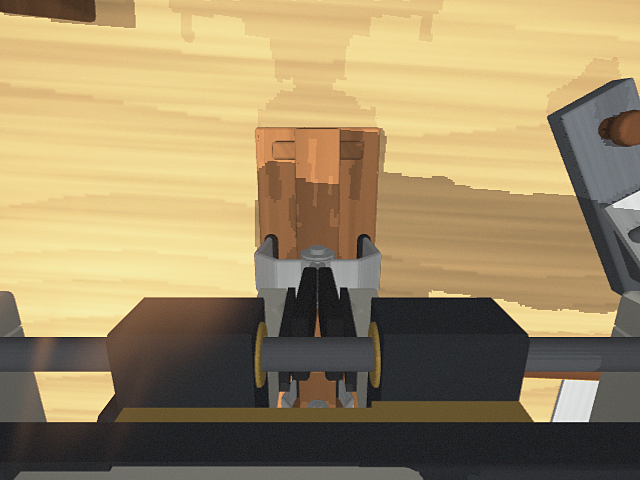

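View pics/c_d10.png

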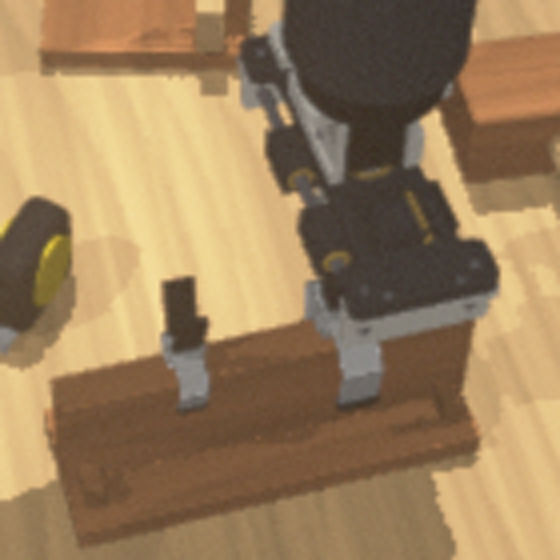

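>>> {"name": "carry_out", "arguments": {
  "series": [
    [[-8, 0, 0, 0, 0, 0], [-20, 0, 0, 0, 0, 0], [-40, 0, 0, 0, 0, 0], [-65, 0, 0, 0, 0, 0], [-90, 0, 0, 0, 0, 0], [-110, 0, 0, 0, 0, 0], [-120, 0, 0, 0, 0, 0], [-120, 0, 0, 0, 0, 0]]
  ]
}}

```text
clock: 18.02
tool_pos: [0.5707, -0.2325, 0.263]
orientation: [172.1, 89.9, -4.5]
force: [-0.7, 0.2, -1.9]
opening: 0.0199
```

Run:
```python
from h import *
s=snap('side','d11');snap('scene','s11');crop('d11','c_d11',280,155,440,355,3);crop('s11','c_s11',180,130,320,310,3)
z=np.load('hook.npz');M=z['M'];t=z['t']
h=lambda x,y:M@np.array([x,y])/1e3+t
plan([*h(56,-10),.22],M[:,0])
```

```text
clk 18.12 tcp [ 0.5701 -0.2323  0.2614] F [ 0.  -0.2 -1.4] op 0.0199
axes x,y,z in world
 [[-0.001  0.    -1.   ]
 [ 0.06  -0.998 -0.001]
 [-0.998 -0.06   0.001]]
shift [  41.5 -408.6  -51.8] turn [-73.    0.    0.1]
```

View pics/c_d11.png

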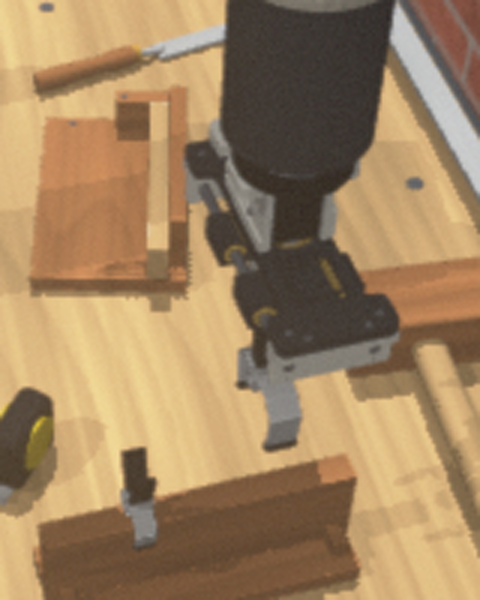

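View pics/c_s11.png

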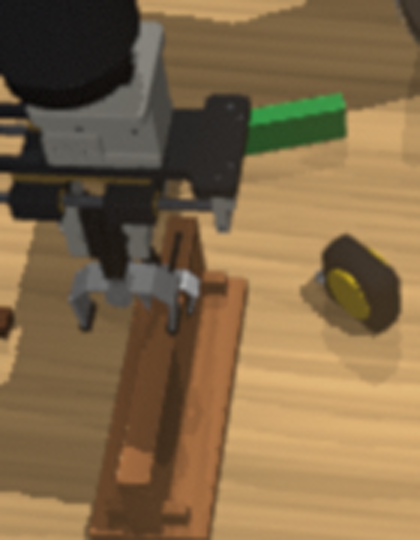

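Run:
```python
from h import *
o=get_obs();print(o['joint_pos'].round(1),o['tool_pos'])
s=load('s11');q=load('d11')
print(onz(s,[[208.3,239.3],[237.3,240]],.1854).round(4))
print(onz(q,[[280+278/3,155+448/3]],.1854).round(4))
P=o['tool_pos']
for dz in (-.031,-.037): print(proj(s,[P+[0,y,dz-.045] for y in(-.028,.028)]),proj(q,[P+[0,-.028,dz-.045]])) 
crop('s11','c_s11b',195,205,260,255,10);crop('d11','c_d11b',350,260,390,310,10)
```

```text
[ -4.   13.9  -4.1  -0.  -72.   97.5] [ 0.57008523 -0.23233123  0.26136184]
[[ 0.5812 -0.2604  0.1854]
 [ 0.5762 -0.2002  0.1854]]
[[ 0.571  -0.2653  0.1854]]
[[209.62601693 235.08594398]
 [235.93810092 237.4978689 ]] [[371.58906042 302.59519977]]
[[210.11045715 236.80468437]
 [236.31182299 239.21224759]] [[371.38277966 304.31302371]]
```

View pics/c_s11b.png

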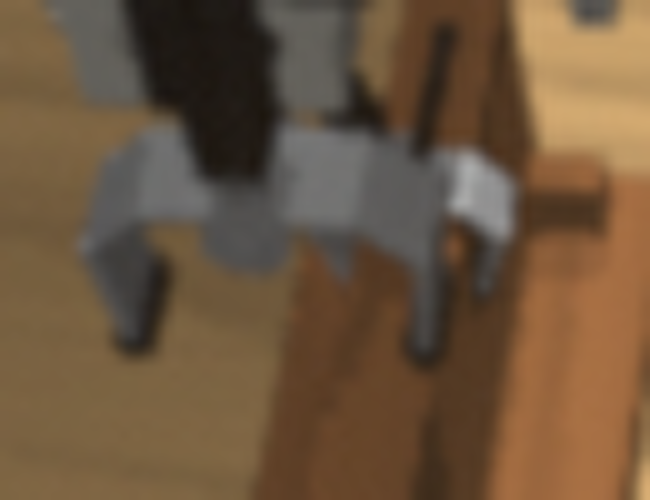

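View pics/c_d11b.png

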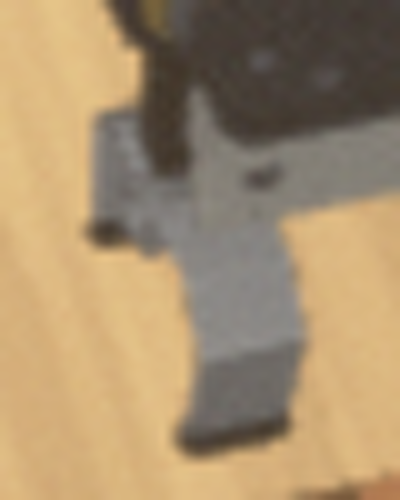

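>>> {"name": "carry_out", "arguments": {
  "series": [
    [[0, -30, -4, -5, 0, 0], [0, -75, -9, -14, 0, 0], [0, -125, -16, -23, 0, 0], [0, -175, -22, -32, 0, 0], [0, -225, -28, -41, 0, 0], [0, -275, -35, -50, 0, 0], [0, -325, -41, -59, 0, 0], [0, -370, -47, -66, 0, 0], [0, -400, -51, -71, 0, 0], [0, -408.6, -51.8, -73, 0, 0]]
  ]
}}

```text
clock: 19.38
tool_pos: [0.5973, 0.1801, 0.2606]
orientation: [-48.8, 89.9, -152.2]
force: [0.1, -0.6, -1.5]
opening: 0.0199
```

Run:
```python
from h import *
s=snap('side','d12');snap('scene','s12');snap('wrist','w12');crop('d12','c_d12',260,80,400,260,3);crop('s12','c_s12',345,175,485,340,4)
z=np.load('hook.npz');M=z['M'];t=z['t']
h=lambda x,y:M@np.array([x,y])/1e3+t
st();plan([*h(56,-10),.14],M[:,0])
```

```text
clk 19.525 z 0.2613 F hook [-0.4 -0.5] Fz -0.2 tcp hook mm [ 56.2 -10.4]
clk 19.52 tcp [0.5974 0.1781 0.2613] F [-0.5 -0.4 -0.2] op 0.0202
axes x,y,z in world
 [[-0.001 -0.001 -1.   ]
 [ 0.972 -0.235 -0.001]
 [-0.235 -0.972  0.001]]
shift [ 1.213e+02 -1.000e-01 -6.000e-01] turn [-0.1  0.1  0.1]
```

View pics/w12.png

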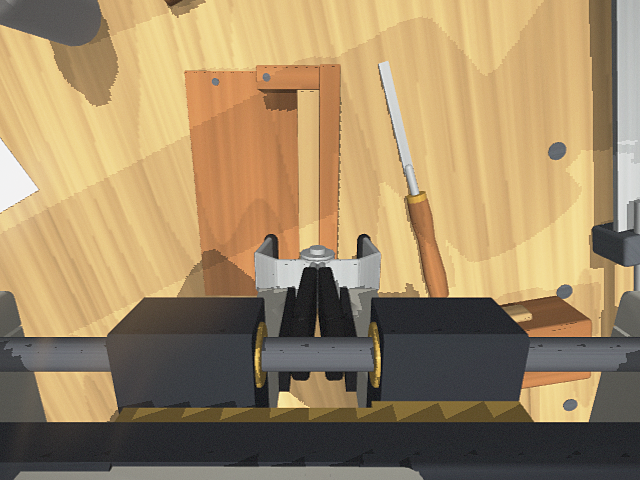

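View pics/c_d12.png

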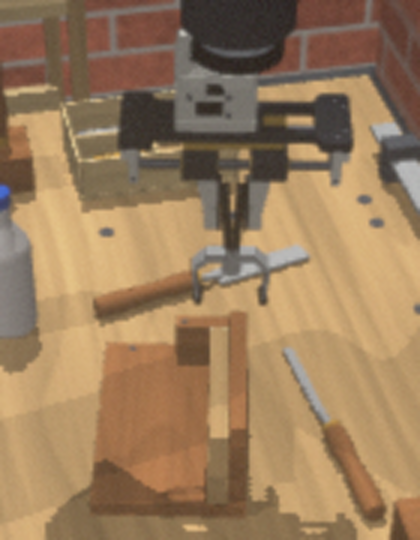

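View pics/c_s12.png

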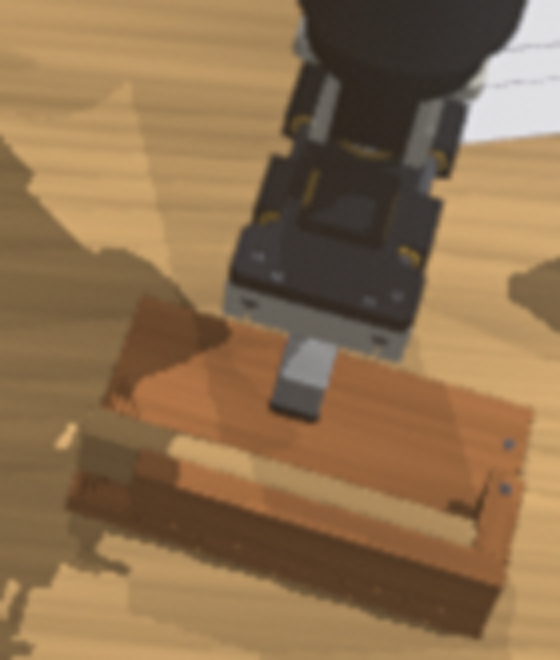

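>>> {"name": "carry_out", "arguments": {
  "series": [
    [[30, 0, 0, 0, 0, 0], [60, 0, 0, 0, 0, 0], [85, 0, 0, 0, 0, 0], [100, 0, 0, 0, 0, 0], [108, 0, 0, 0, 0, 0], [108, 0, 0, 0, 0, 0], [108, 0, 0, 0, 0, 0]]
  ]
}}

```text
clock: 20.4
tool_pos: [0.5983, 0.1786, 0.155]
orientation: [127.5, 89.9, 23.9]
force: [0.2, -0.6, -1.4]
opening: 0.0198
```

Run:
```python
from h import *
s=snap('side','d13');snap('wrist','w13');crop('d13','c_d13',290,130,360,260,5);crop('w13','c_w13',170,0,420,320,2)
st()
```

```text
clk 20.5 z 0.155 F hook [-0.4 -0.5] Fz -1.7 tcp hook mm [56.8 -9.7]
```

View pics/c_d13.png

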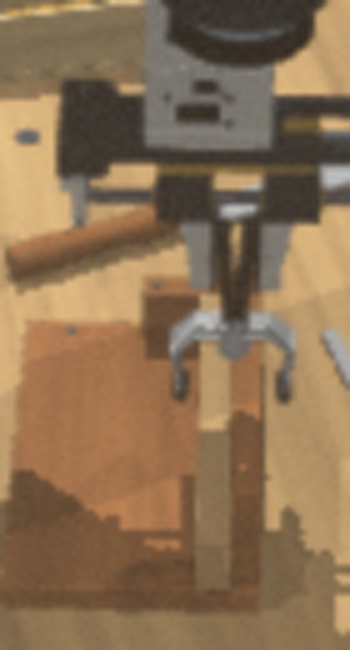

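View pics/w13.png

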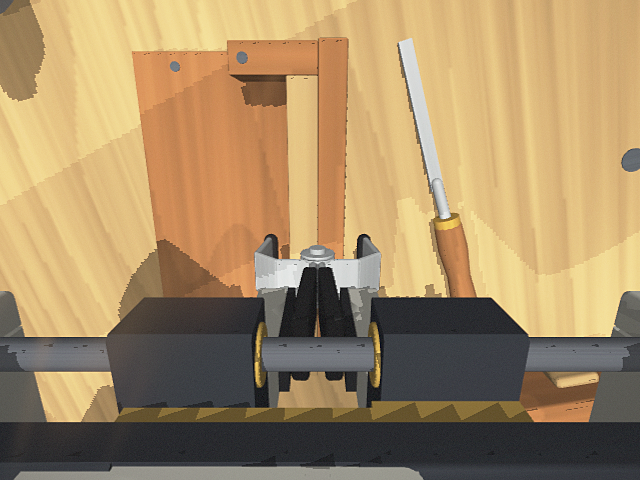

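>>> {"name": "carry_out", "arguments": {
  "series": [
    [[8, -0.5, 0, 0, 0, 0], [16, -0.5, 0, 0, 0, 0], [24, -0.5, 0, 0, 0, 0], [32, -0.5, 0, 0, 0, 0], [38, -0.5, 0, 0, 0, 0], [40, -0.5, 0, 0, 0, 0], [40, -0.5, 0, 0, 0, 0]]
  ]
}}

```text
clock: 21.38
tool_pos: [0.5973, 0.1786, 0.114]
orientation: [34.7, 90.0, -68.9]
force: [-0.9, 0.6, -1.6]
opening: 0.0199
```

Run:
```python
from h import *
s=snap('side','d14');snap('wrist','w14');snap('scene','s14');crop('d14','c_d14',280,150,390,260,6);crop('s14','c_s14',345,205,485,340,5)
st()
```

```text
clk 21.525 z 0.1144 F hook [0.6 0.8] Fz -1.5 tcp hook mm [56.1 -9.9]
```

View pics/c_d14.png

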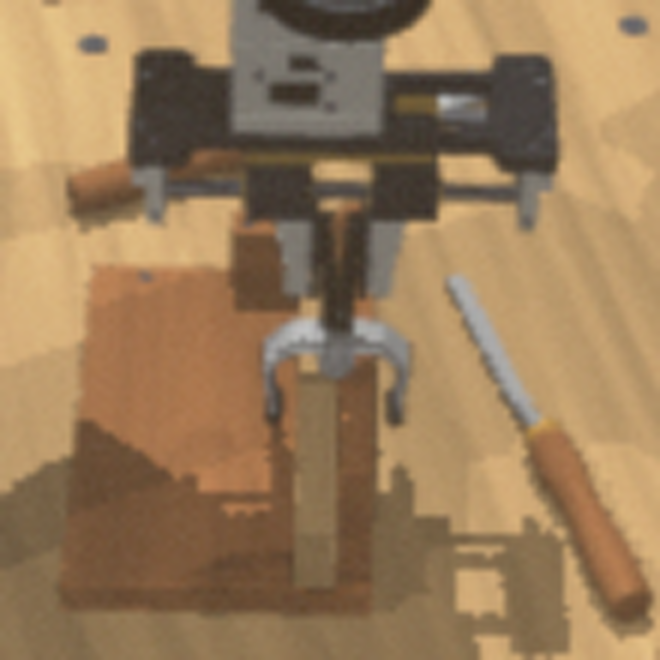

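View pics/c_s14.png

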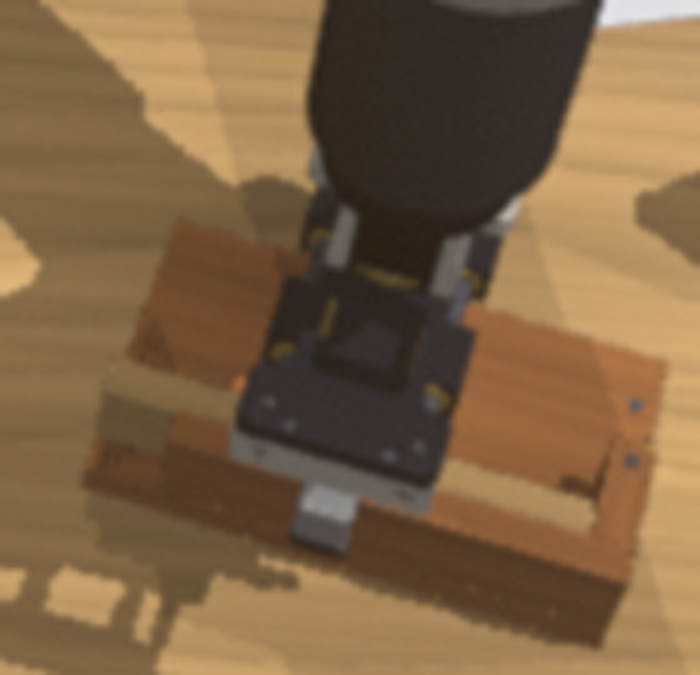

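View pics/w14.png

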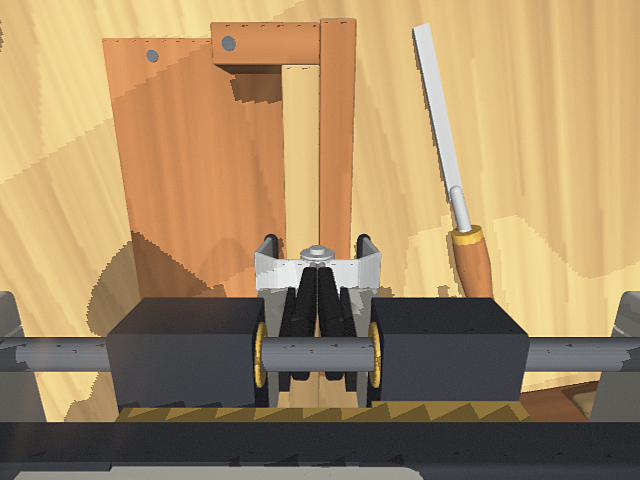

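Run:
```python
from h import *
q=load('d14');o=get_obs();P=o['tool_pos'].copy();z=np.load('hook.npz');M=z['M'];t=z['t']
f=M@[.056,-.0235]+t
for zz in(.073,.078,.083,.088): print(zz,proj(q,[[*f,zz]]))
crop('d14','c_d14b',315,190,355,225,15)
```

```text
0.073 [[335.54542697 211.48836763]]
0.078 [[335.58057847 210.19856621]]
0.083 [[335.61590958 208.9021743 ]]
0.088 [[335.65142169 207.59914123]]
```

View pics/c_d14b.png

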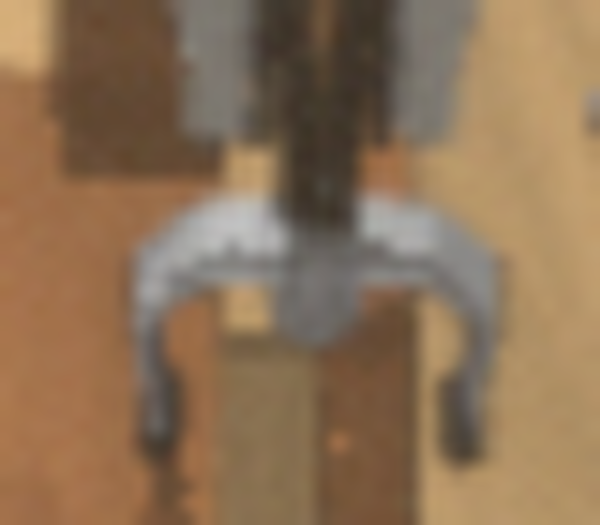

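>>> {"name": "carry_out", "arguments": {
  "hand": -1,
  "series": [
    [[0, 0, 0, 0, 0, 0], [0, 0, 0, 0, 0, 0], [0, 0, 0, 0, 0, 0], [0, 0, 0, 0, 0, 0], [0, 0, 0, 0, 0, 0], [0, 0, 0, 0, 0, 0], [0, 0, 0, 0, 0, 0], [0, 0, 0, 0, 0, 0]]
  ]
}}

```text
clock: 22.52
tool_pos: [0.5973, 0.1785, 0.1141]
orientation: [-46.5, 90.0, -150.1]
force: [-0.2, 0.6, -0.3]
opening: 0.0868
```

Run:
```python
from h import *
s=snap('side','d15');snap('wrist','w15');crop('d15','c_d15',280,150,390,260,6)
st();print(get_obs()['opening'])
```

```text
clk 22.625 z 0.1141 F hook [-0.7 -0.5] Fz -0.8 tcp hook mm [ 55.9 -10.1]
0.08753354550508807
```

View pics/c_d15.png

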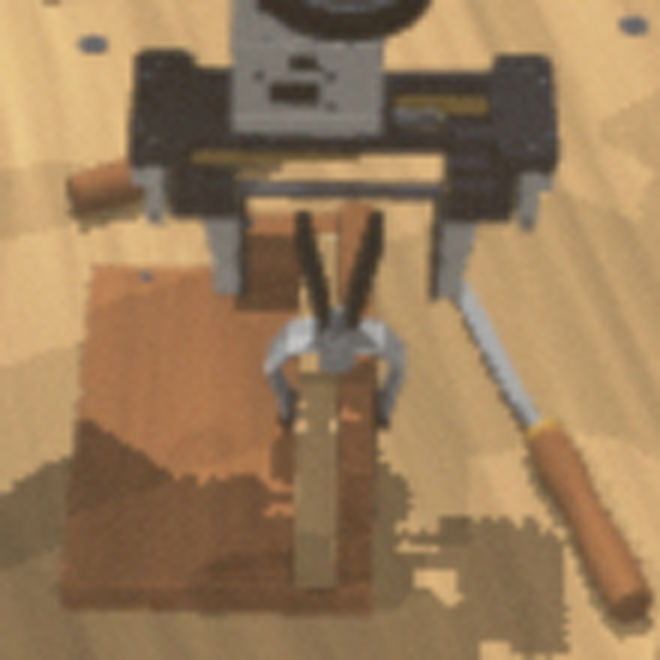

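View pics/w15.png

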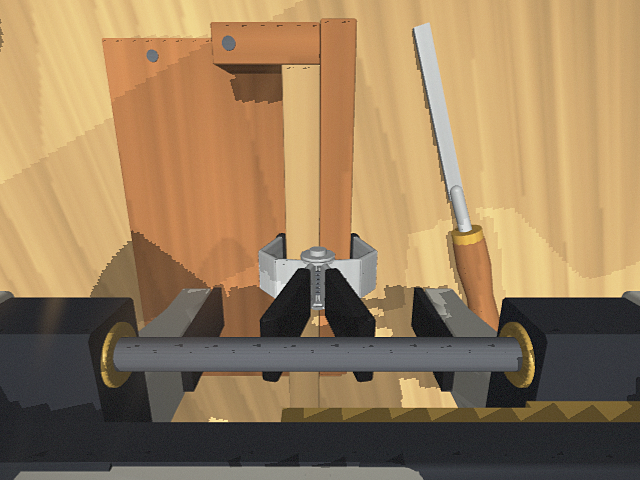

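The clamp has closed on batten and fence, upright, and the fingers are clear on both sides. I'll raise the tool straight up and check.

>>> {"name": "carry_out", "arguments": {
  "series": [
    [[-15, 0, 0, 0, 0, 0], [-40, 0, 0, 0, 0, 0], [-80, 0, 0, 0, 0, 0], [-120, 0, 0, 0, 0, 0], [-150, 0, 40, 0, 0, 0], [-160, 0, 90, 0, 0, 0], [-160, 0, 120, 0, 0, 0], [-160, 0, 120, 0, 0, 0], [-160, 0, 120, 0, 0, 0]]
  ]
}}

```text
clock: 23.75
tool_pos: [0.5693, 0.062, 0.2749]
orientation: [126.1, 89.9, 22.5]
force: [-0.6, -0.5, -0.7]
opening: 0.0877
```

Run:
```python
from h import *
s=snap('side','d16');snap('wrist','w16');snap('scene','s16');crop('d16','c_d16',280,150,390,260,6)
st()
```

```text
clk 23.9 z 0.274 F hook [-0.5  0.1] Fz -0.2 tcp hook mm [  55.9 -129.3]
```

View pics/w16.png

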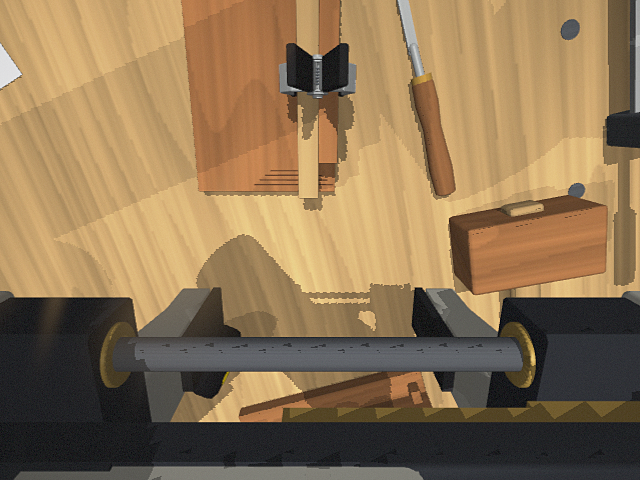

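View pics/s16.png

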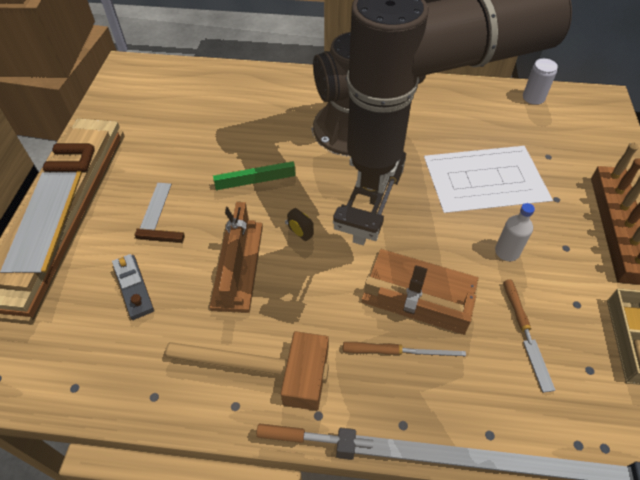

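View pics/c_d16.png

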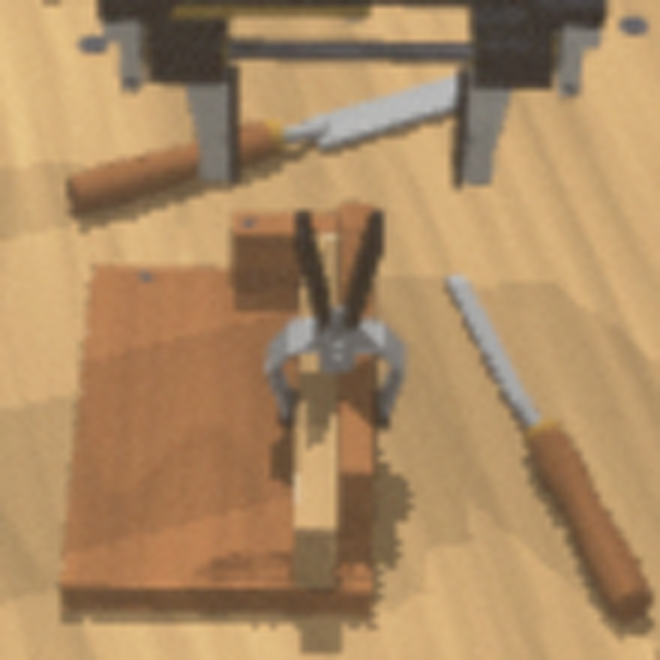

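Run:
```python
from h import *
z=np.load('hook.npz');M=z['M'];t=z['t'];s=load('w16')
H=lambda s,uv,zz:((onz(s,uv,zz)[:,:2]-t)@M*1e3).round(1).tolist()
print('batten end',H(s,[[299,197],[317,197]],.058),'base edge',H(s,[[200,191],[330,191]],.018),'fence end -x',H(s,[[319,163]],.063))
s=load('w15');print('near stop batten',H(s,[[283,66],[319,66]],.058),'fence',H(s,[[320,19],[356,19]],.063),'stop face top',H(s,[[214,65],[283,65]],.056))
crop('w15','c_w15',200,0,370,270,3);crop('w16','c_w16',180,0,370,210,4)
```

```text
batten end [[38.2, -118.2], [56.3, -118.2]] base edge [[-72.7, -119.0], [70.6, -118.9]] fence end -x [[58.2, -84.2]]
near stop batten [[38.3, 99.8], [57.0, 99.8]] fence [[57.5, 120.2], [75.2, 120.3]] stop face top [[2.0, 100.5], [38.2, 100.5]]
```

View pics/c_w15.png

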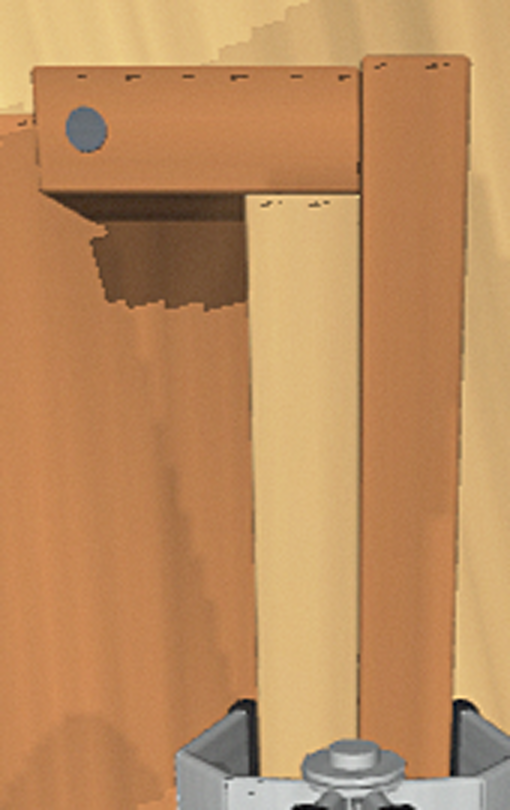

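View pics/c_w16.png

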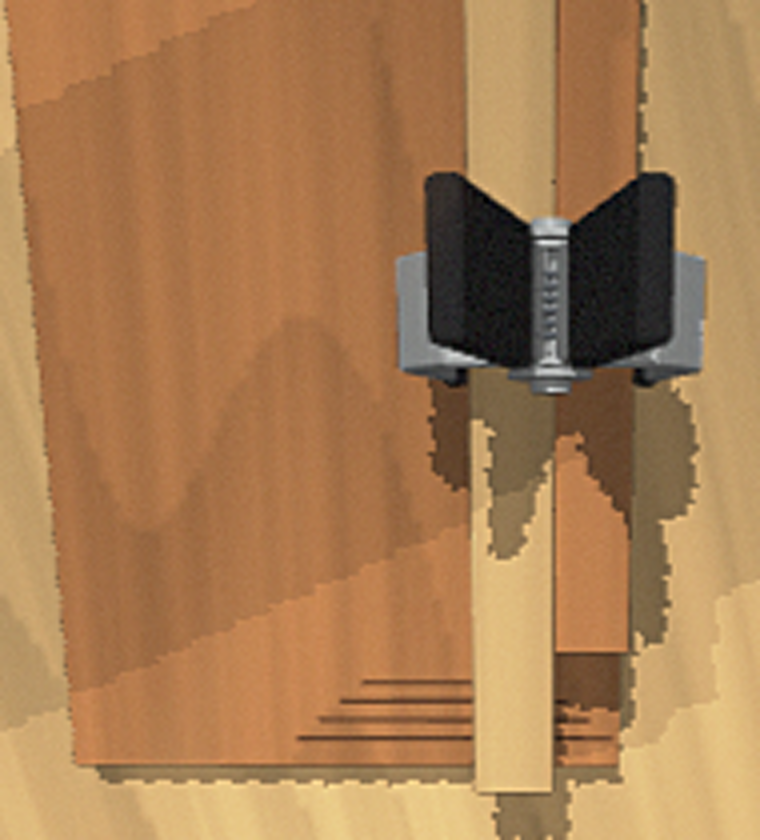

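The batten is tight on the fence and the stop, and the clamp is seated upright. Handing in.

Run:
```python
from h import *
st();print(close_job())
```

```text
clk 23.9 z 0.274 F hook [-0.5  0.1] Fz -0.2 tcp hook mm [  55.9 -129.3]
the job is handed in; nothing more can be done
None
```

The batten is home against the fence and the end stop, and the larger clamp holds batten and fence together. I handed the job in at 23.9 s of the 64 s allowed.

**What I did:** I slid the batten to the fence with closed fingers kept low, then to the stop by its end. I then pressed it against the fence again near both ends. After that I squeezed the larger clamp off the rail and lowered it over batten and fence near mid-length. I let it close and drew the open gripper clear.

**Last checks:**
- **Against the fence:** the two pushes, near either end, made contact within 0.3 mm of each other. The last wrist pictures show no gap along the visible length.
- **Against the stop:** the batten's end measures within about 1 mm of the stop face. The other end reads y = -118 mm in the hook's frame, where home is -120. The hook's own edge reads about 1 mm off in the same direction, so I put that down to calibration.
- **Clamp:** the pin was about 80 mm above the bench, measured just before release. The clamp stands upright at about y = -10 mm in the hook's frame, with its jaws down over both.
- **Other things:** the smaller clamp and the other tools look unmoved in the last scene picture. The largest contact force I read at the end of a move was about 18 N.

No check failed. I did not re-measure the pin height after the clamp closed; it looked unchanged in the last side picture.

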